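# Sort tagged carving blanks and set the straightedge for marking out

### The job

Sort the carving blanks, tags up: lay the green-tagged one in the green marking-out nest, between its end stops and against its fence, and the red-tagged one flat in the red reject tray. Lay the straightedge flat on the green nest, its long edge flush against the open long side of the blank there and centred on it. Leave the untagged blank and all other things alone.

Things in the scene. Friction and masses are not known exactly. Their poses are not given: they have to be found in the camera images.
- blank_green: Pale wooden carving blank, a block 40 (its x) x 130 (its y) x 28 mm high, with a dark spoon outline and a green square tag (34 mm, near its +y end) on top. About 90 g. Origin: centre of its underside; z up, tag side up.
- blank_red: The same blank (40 x 130 x 28 mm, long axis y, origin at the centre of its underside) with a red square tag on top near its +y end.
- blank_plain: The same blank (40 x 130 x 28 mm, long axis y, origin at the centre of its underside) without a tag: not yet judged, leave it where it is.
- straightedge: Aluminium straightedge with a black grip block: base plate 50 (its x) x 180 (its y) x 8 mm high, both long edges straight and equal; on it a centred upright grip block 14 (x) x 100 (y) mm whose top is 48 mm above the underside. About 220 g. Origin: centre of its underside, z up.
- nest_green: Fixed green board 170 (x) x 210 (y) mm, top 6 mm above the table, origin at the centre of its underside. Wooden fence along its +x edge, inner face at x = +65; two end stops, inner faces at y = -73 and +73, from x = +32 to the fence; all rise 10 mm above the board. Open on -x. A blank against the fence lies along y, centred at x = +45; the straightedge lies on its -x side.
- tray_red: Red reject tray, fixed, open on top: outside 80 (its x) x 170 (its y) mm, inside 70 x 160 mm, floor 6 mm above the table, rim 16 mm above the table. Origin: centre of its underside.
- cup: Brown card-coloured drinking cup, 76 mm across the rim, 80 mm high, origin at the centre of its underside. Leave alone.
- mallet: Wooden carving mallet lying on the table, head 75 x 95 x 52 mm, whole length 243 mm along its x (from -135 to +108 mm). Leave alone.
- knife: Sheathed whittling knife lying along its x: green handle, black sheath, 210 x 28 x 20 mm, origin at the middle of its underside. Leave alone.
Things that resemble listed ones, but are neither listed nor needed, are in the scene too. Of the things that look like the straightedge, take the one that is farthest from the robot's base at the start.

How it is judged:
By the outcome, as a careful person would: the job done as asked, in the order asked, and still so for the second after the job is handed in, with the robot touching nothing.
It also fails if it takes over 67 s, if anything falls off the work surface, if the arm or the gripper's body presses on something with over 40 N, if the wrist force passes 120 N, or if a joint passes its speed limit or range.

### The arm

A 7-joint arm with a two-finger parallel gripper is mounted at the origin on the work surface. World frame = base frame: x ahead of the robot, y to its left, z up, the work surface at z = 0. Lengths are in m, angles in rad, forces in N, time in s.
With the tool pointing down it reaches from about 0.425 to 0.95 m from the base axis. Payload 16.7 kg.
Tool frame: the origin (TCP) lies at the very end of the fingers, on their centre line; the grasp point (between the pads) lies robot.pinch_z behind it (robot.pinch_z is the distance from the TCP to the grasp point, in m); x points along the fingers, y is the direction in which the jaws open and shut, and the axes are right-handed (so a half turn about x gives the same grasp; the last joint's range is limited). The gripper opens to 94 mm and grips with 3 to 60 N. Pads are 16 mm wide; open, the fingers measure 119 mm over their backs; the gripper's body (75 mm by 177 mm) begins 78 mm behind the grasp point.
Start: joints at [-1.379, 0.426, 0.074, 1.606, -0.034, 1.111, -0.067], TCP at [0.226, 0.636, 0.205] pointing down, gripper open.
Joint ranges: [-2.85, 2.85], [-0.5, 2.14], [-1.23, 1.37], [0.21, 2.46], [-1.02, 4.16], [0.16, 2.05], [-2.73, 2.73]. Speed limits (rad/s): [1.89, 1.89, 2.39, 2.39, 3.01, 3.01, 3.01].

### API

Orientations are given as a unit quaternion [x, y, z, w].
In Python, from rig import robot gives the robot as it stands.
- The arm moves only by the shell command python3 -m pendant 'ROWS' [FORCE]. ROWS is JSON, a list that holds one entry, the list of rows, each a list of 7 numbers: the shift along the tool's x, y, z scaled (see below), then the turn, a rotation vector about the tool's x, y, z scaled (see below), then the opening, from -1 (shut) to 1 (fully open), so that 0 is half open. A call has exactly 8 rows; each row is the pose to reach, as a shift and turn from the pose commanded when the call began, along the tool's axes at that moment, turning the shorter way round; what a row does not reach only later rows make up. The controller multiplies each number of a shift by 0.6 m and each number of a turn by 180 degrees. A row lasts 1/10 s, in which the tool goes at most 50 mm and 8.59 degrees, less where a joint would pass 70% of its speed; a pose out of reach is approached as far as the arm can. A call with a number of a shift or a turn outside -1 to 1 is refused whole. A call with a gripper value outside its range is refused whole. The fingers move at their own pace and stop on an object; FORCE is the grip in N (left out, the last holds). Time passes only in rows, so rows that repeat a pose let the fingers close, or fill a call up. It gives the time, the measured TCP pose, the force and the opening at its end, in the units of the state.
- robot.read_state(): the state, without advancing time (a new reading comes with each control period).
- robot.get_image(name): name is "scene" or "top" or "wrist"; returns the picture (420x560x3 uint8, blue, green, red); there is no depth.
- robot.camera_params(name): a dict with "vertical_fov" (degrees; the focal length in pixels is half the picture's height over the tangent of half this angle, whatever the lens; pixels are square), "cx", "cy" (the principal point, pixels), "dist_coeffs" ([k1, k2, p1, p2, k3] as OpenCV has them; the pictures are not rectified), "world_from_camera" (4x4, takes a point from camera to world coordinates). Camera axes: x right, y down, z forward; pixel columns grow to the right and rows downward; lengths in m; the calibration is good to about 2 mm. A picture is of the moment at which its call begins: read the wrist's pose just before it. camera_params takes no time and is no camera call; for the wrist camera it gives the pose at the moment of the call.
- robot.job_done(): hands the job in, once; it reports no verdict.
The state is a dict: "t": time; "joint_pos": joint angles; "qd": joint speeds; "joint_torque": joint torques, N m; "tool_pos": TCP position; "eef_rot": TCP orientation; "wrist_force": force on the tool from outside, world axes, zero at the start; "torque": the same for the moment, N m; "width": finger opening in m.
Only numpy, scipy, OpenCV 4.12 (cv2) and the standard library are available. Lean on these libraries where they do the work, as an engineer would, in place of code of your own. Each camera call takes 0.05 s, during which the arm holds its last target. There are 200 camera calls.

## Working session

There is one attempt and no reset: what is moved stays moved. The work goes in short steps, Python scripts to look and compute and a shell command to move; the robot and the scene stay as the last step left them, time stands still between calls to the robot, and variables do not carry over. Pictures are saved under pics/ and viewed, on a budget of 10 in all, crops included, one or two more only if the job needs it, and the job is handed in when it is done.

```bash
mkdir -p pics; ls
python3 - <<'E'
from rig import robot
import cv2,numpy as np
s=robot.read_state(); print(s, robot.pinch_z)
for n in("top","scene"):
    im=robot.get_image(n); cv2.imwrite(f"pics/{n}0.png",im)
    p=robot.camera_params(n); print(n,p)
E
```

```text
pics
{'t': 0.0, 'joint_pos': array([-1.37955001,  0.4267073 ,  0.07382671,  1.60664538, -0.0340837 ,
        1.11079366, -0.0670776 ]), 'qd': array([-2.01503317e-03, -2.40257722e-03,  7.48953030e-04,  9.38147414e-04,
       -3.04077512e-04,  1.40780822e-03, -8.31631530e-05]), 'joint_torque': array([-5.46688898e-04, -9.35828948e+01,  3.66656676e+00, -4.54188108e+01,
       -4.88531333e-02,  2.00807385e-02,  1.37582911e-04]), 'tool_pos': array([0.225447  , 0.63575037, 0.20477444]), 'eef_rot': array([ 0.11942755,  0.69691291, -0.12033935,  0.69682702]), 'wrist_force': array([ 0.26869239, -0.09916238,  0.35829312]), 'torque': array([-0.00077998,  0.03166875, -0.00787963]), 'width': 0.09394388939851378} 0.0188
top {'vertical_fov': 55.41152179548462, 'cx': 284.91471612640373, 'cy': 215.94994606888432, 'dist_coeffs': array([-0.09833972,  0.        ,  0.        ,  0.        ,  0.        ]), 'world_from_camera': array([[-0.01839878, -0.99396321,  0.10816016,  0.37477918],
       [-0.99958561,  0.01589107, -0.02400163,  0.0276939 ],
       [ 0.02213796, -0.10855694, -0.9938437 ,  1.14673962],
       [ 0.        ,  0.        ,  0.        ,  1.        ]])}
scene {'vertical_fov': 49.040099646934046, 'cx': 273.0447643287946, 'cy': 215.44961080474704, 'dist_coeffs': array([-0.1070239,  0.       ,  0.       ,  0.       ,  0.       ]), 'world_from_camera': array([[-0.25662504,  0.53245877, -0.80661716,  1.53789646],
       [ 0.96639681,  0.15419076, -0.20567552,  0.26192786],
       [ 0.01485918, -0.83229374, -0.55413566,  0.75107702],
       [ 0.        ,  0.        ,  0.        ,  1.        ]])}
```

View pics/top0.png

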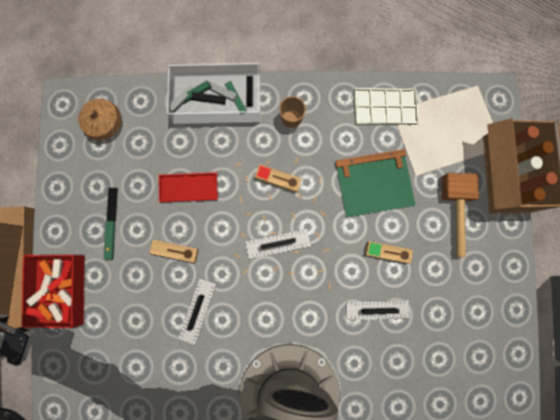

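View pics/scene0.png

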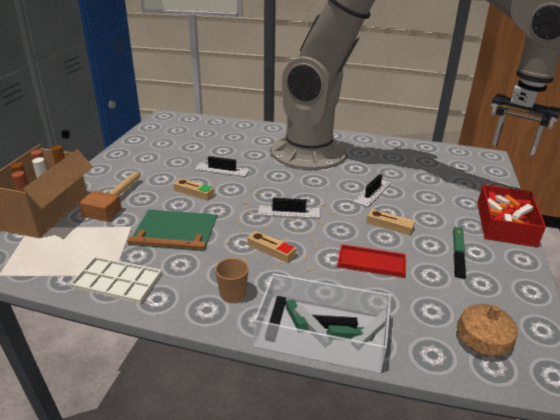

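The top view shows three straightedge-like things, at (278,243), (198,312) and (378,310); the base is near (290,390), so the middle one looks farthest. The tray is at (188,187). The green nest is at (376,185), with its fence on the far (+x) side. Blanks: red (278,179), plain (175,252), green (388,252).

```bash
cat > h.py <<'E'
from rig import robot
import cv2,numpy as np
from scipy.spatial.transform import Rotation as R
def K(p,h=420):
    f=h/2/np.tan(np.radians(p["vertical_fov"])/2); return np.array([[f,0,p["cx"]],[0,f,p["cy"]],[0,0,1]])
def world(p,uv,z):
    n=cv2.undistortPoints(np.float64(uv).reshape(-1,1,2),K(p),p["dist_coeffs"])[:,0]
    T=p["world_from_camera"]; d=np.c_[n,np.ones(len(n))]@T[:3,:3].T; o=T[:3,3]
    return (o+d*((z-o[2])/d[:,2])[:,None])[:,:2]
def blobs(mask,amin=60):
    c,_=cv2.findContours(mask,cv2.RETR_EXTERNAL,cv2.CHAIN_APPROX_NONE)
    return sorted([x for x in c if cv2.contourArea(x)>amin],key=cv2.contourArea,reverse=True)
def rect(p,c,z):
    """centre mm, (long,short) mm, yaw deg of long axis"""
    w=world(p,c.reshape(-1,2),z)*1000
    (cx,cy),(a,b),t=cv2.minAreaRect(w.astype(np.float32))
    if b>a: a,b,t=b,a,t+90
    return np.round([cx,cy,a,b,(t+90)%180-90],1)
def hsvmask(im,lo,hi):
    return cv2.inRange(cv2.cvtColor(im,cv2.COLOR_BGR2HSV),np.array(lo),np.array(hi))
E
python3 - <<'E'
from h import *
im=cv2.imread("pics/top0.png"); p=robot.camera_params("top")
cv2.imwrite("pics/crop1.png",cv2.resize(im[140:340,140:420],None,fx=2.8,fy=2.8,interpolation=cv2.INTER_CUBIC))
red=hsvmask(im,(0,190,120),(6,255,255))|hsvmask(im,(174,190,120),(180,255,255))
grn=hsvmask(im,(40,80,40),(90,255,255))
wood=hsvmask(im,(8,70,100),(28,255,255))
blk=hsvmask(im,(0,0,0),(180,255,50))
for n,m,z in(("red",red,.016),("redtag",red,.028),("grn",grn,.006),("grntag",grn,.028),("wood",wood,.028),("black",blk,.048)):
    for c in blobs(m):
        u=c.reshape(-1,2).mean(0)
        if 140<u[0]<430 and 140<u[1]<340: print(n,u.round(),rect(p,c,z))
E
```

```text
red [188. 187.] [585.9 277.6 161.6  74.4 -88.8]
red [263. 172.] [625.7  59.9  26.5  26.   71.3]
redtag [188. 187.] [583.7 274.9 159.9  73.6 -88.8]
redtag [263. 172.] [623.   59.6  26.2  25.8  71.3]
grn [375. 184.] [ 582.6 -267.1  206.1  145.2  -81. ]
grn [375. 249.] [ 400.1 -256.1   35.1   33.9  -12.4]
grntag [375. 184.] [ 578.5 -261.4  202.1  142.4  -81. ]
grntag [375. 249.] [ 399.6 -250.6   34.4   33.2  -12.4]
wood [173. 251.] [403.5 314.6 132.7  41.8  77.7]
wood [278. 178.] [608.2  11.1 143.3  59.3  66.8]
wood [371. 160.] [ 647.2 -253.8  209.3   53.   -80.9]
wood [392. 254.] [ 387.  -300.   115.1   42.2   77.6]
black [195. 312.] [235.5 249.2  95.3  10.6 -20.3]
black [380. 311.] [ 229.  -253.3   97.6   10.4  -89.7]
```

View pics/crop1.png

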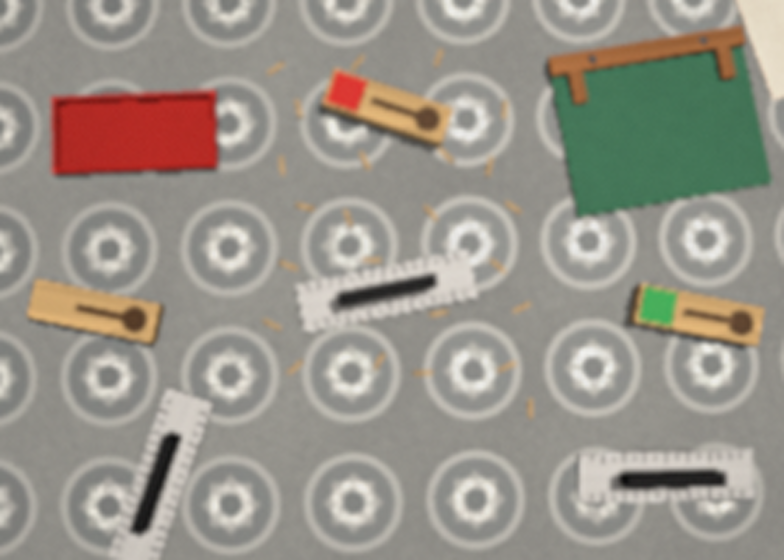

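The crop confirms it. The left and right straightedges are about 0.34 m from the base and the middle one, at (278,243), about 0.43 m, so the middle one is the one to take. Tags identify the green and red blanks. Next I'll refine the positions and work out the first move.

```bash
cat >> h.py <<'E'
def plan(x,y,z,yaw):
    """target in mm / deg (jaw line direction, mod 180) -> row numbers from the current pose"""
    s=robot.read_state(); r=R.from_quat(s["eef_rot"]); M=r.as_matrix()
    d=np.array([x,y,z])/1000-s["tool_pos"]
    j=np.degrees(np.arctan2(M[1,1],M[0,1])); dy=(yaw-j+90)%180-90
    # ideal down pose with that jaw line
    a=np.radians(j+dy); Y=np.array([np.cos(a),np.sin(a),0]); X=np.array([0,0,-1.]); T=np.c_[X,Y,np.cross(X,Y)]
    rv=R.from_matrix(M.T@T).as_rotvec()
    print("t",s["t"].__round__(2),"tcp",(s["tool_pos"]*1000).round(1),"jaw",j.round(1),"w",round(s["width"]*1000,1),"q7",s["joint_pos"][[0,6]].round(2))
    print("shift",(M.T@d/.6).round(4),"turn",(np.degrees(rv)/180).round(4),"rows",max(np.linalg.norm(d)/.05,np.degrees(np.linalg.norm(rv))/8.59).round(1))
def at(c,yaw,x,y):
    a=np.radians(yaw); return np.round([c[0]+x*np.cos(a)-y*np.sin(a),c[1]+x*np.sin(a)+y*np.cos(a)],1)
E
python3 - <<'E'
from h import *
im=cv2.imread("pics/top0.png"); p=robot.camera_params("top")
red=hsvmask(im,(0,150,80),(7,255,255))|hsvmask(im,(172,150,80),(180,255,255))
grn=hsvmask(im,(40,80,40),(90,255,255)); wood=hsvmask(im,(8,70,100),(28,255,255))
k=np.ones((3,3),np.uint8)
for n,m,z in(("tray",red,.016),("gb",wood|grn,.028),("rb",wood|red,.028),("blk",hsvmask(im,(0,0,0),(180,255,75)),.048)):
    for c in blobs(cv2.morphologyEx(m,cv2.MORPH_CLOSE,k)):
        u=c.reshape(-1,2).mean(0)
        if 140<u[0]<430 and 140<u[1]<340: print(n,u.round(),rect(p,c,z))
plan(480,150,250,-10)
E
```

```text
tray [188. 187.] [586.  278.7 165.5  78.4 -89.1]
tray [263. 172.] [625.5  60.5  32.9  32.6  71.1]
gb [375. 182.] [ 591.1 -262.7  209.2  166.9  -81. ]
gb [173. 251.] [403.5 314.6 132.7  41.8  77.7]
gb [278. 178.] [608.2  11.1 143.3  59.3  66.8]
gb [389. 252.] [ 388.8 -291.7  132.1   42.2   77.6]
rb [188. 187.] [583.7 276.  163.7  77.5 -89.1]
rb [173. 251.] [403.5 314.6 132.7  41.8  77.7]
rb [278. 178.] [608.2  11.1 143.3  59.3  66.8]
rb [371. 160.] [ 647.2 -253.8  209.3   53.   -80.9]
rb [392. 254.] [ 387.  -300.   115.1   42.2   77.6]
blk [195. 312.] [236.  249.6  97.8  13.6 -20.2]
blk [379. 311.] [ 228.9 -253.3  103.1   13.1  -89.7]
blk [278. 244.] [418.1  22.7  93.6  10.8 -79.7]
t 0.1 tcp [225.5 635.8 204.8] jaw 70.5 w 94.0 q7 [-1.38 -0.07]
shift [-0.0745 -0.6214  0.6704] turn [4.471e-01 3.000e-04 3.000e-04] rows 11.0
```

```bash
python3 -m pendant '[[[-0.07,-0.62,0.67,0.447,0,0,1],[-0.07,-0.62,0.67,0.447,0,0,1],[-0.07,-0.62,0.67,0.447,0,0,1],[-0.07,-0.62,0.67,0.447,0,0,1],[-0.07,-0.62,0.67,0.447,0,0,1],[-0.07,-0.62,0.67,0.447,0,0,1],[-0.07,-0.62,0.67,0.447,0,0,1],[-0.07,-0.62,0.67,0.447,0,0,1]]]' 30; python3 -c "
from h import *
plan(389,-292,240,-12.4)"
```

```text
t: 0.9
tool_pos: [0.4114, 0.281, 0.2362]
eef_rot: [0.494, 0.506, -0.494, 0.506]
wrist_force: [0.6, 0.6, 1.2]
width: 0.0941
t 0.9 tcp [411.4 281.  236.2] jaw 1.4 w 94.1 q7 [-1.13 -0.65]
shift [-0.0066 -0.0601  0.9538] turn [ 0.0765 -0.0001  0.0001] rows 11.5
```

```bash
python3 -m pendant '[[[0,0.12,0.45,0.04,0,0,1],[0,0.12,0.45,0.04,0,0,1],[0,0.12,0.45,0.04,0,0,1],[0,0.12,0.45,0.04,0,0,1],[0,0.12,0.45,0.04,0,0,1],[0,-0.06,0.95,0.076,0,0,1],[0,-0.06,0.95,0.076,0,0,1],[0,-0.06,0.95,0.076,0,0,1]]]' && python3 -m pendant '[[[0,-0.14,0.5,0.036,0,0,1],[0,-0.14,0.5,0.036,0,0,1],[0,-0.14,0.5,0.036,0,0,1],[0,-0.14,0.5,0.036,0,0,1],[0,-0.14,0.5,0.036,0,0,1],[0,-0.14,0.5,0.036,0,0,1],[0,-0.14,0.5,0.036,0,0,1],[0,-0.14,0.5,0.036,0,0,1]]]'; python3 -c "
from h import *
plan(389,-292,240,-12.4)"
```

```text
t: 1.7
tool_pos: [0.442, -0.1031, 0.2359]
eef_rot: [-0.549, -0.445, 0.549, -0.445]
wrist_force: [1.1, -0.7, 0.4]
width: 0.0937
t: 2.5
tool_pos: [0.297, -0.379, 0.236]
eef_rot: [-0.574, -0.412, 0.575, -0.412]
wrist_force: [-0.1, 0.7, -0.3]
width: 0.0943
t 2.5 tcp [ 297. -379.  236.] jaw -18.7 w 94.3 q7 [-0.33  0.62]
shift [-0.0071  0.0988 -0.1865] turn [-0.0349  0.0005  0.0004] rows 2.5
```

```bash
python3 -m pendant '[[[-0.007,0.099,-0.187,-0.035,0,0,1],[-0.007,0.099,-0.187,-0.035,0,0,1],[-0.007,0.099,-0.187,-0.035,0,0,1],[-0.007,0.099,-0.187,-0.035,0,0,1],[-0.007,0.099,-0.187,-0.035,0,0,1],[-0.007,0.099,-0.187,-0.035,0,0,1],[-0.007,0.099,-0.187,-0.035,0,0,1],[-0.007,0.099,-0.187,-0.035,0,0,1]]]'; python3 -c "
from h import *
p=robot.camera_params('wrist');im=robot.get_image('wrist');cv2.imwrite('pics/w1.png',im)
print(p['world_from_camera'].round(3),p['vertical_fov'])
grn=hsvmask(im,(40,80,40),(90,255,255)); wood=hsvmask(im,(8,70,80),(28,255,255))
for c in blobs(cv2.morphologyEx(grn|wood,cv2.MORPH_CLOSE,np.ones((5,5))),800): print(c.reshape(-1,2).mean(0).round(),rect(p,c,.028))
plan(389,-292,240,-12.4)"
```

```text
t: 3.3
tool_pos: [0.39, -0.2901, 0.2403]
eef_rot: [0.55, 0.444, -0.55, 0.444]
wrist_force: [0.0, -0.8, -0.2]
width: 0.0941
[[ 0.978 -0.204 -0.052  0.404]
 [-0.21  -0.948 -0.241 -0.221]
 [ 0.     0.246 -0.969  0.421]
 [ 0.     0.     0.     1.   ]] 58.13384740276776
[463. 108.] [ 588.  -264.3  205.5  170.2  -81. ]
[278. 179.] [ 390.4 -292.1  129.4   40.2   77.8]
[501. 330.] [ 608.6 -520.5  180.8   56.8  -65.3]
[ 35. 350.] [  67.2 -431.   113.3   48.3   61. ]
[406. 416.] [ 481.6 -598.   392.5   41.   -12. ]
t 3.35 tcp [ 390.1 -290.1  240.3] jaw -12.2 w 94.3 q7 [-0.53  0.45]
shift [ 0.0005 -0.0011  0.0035] turn [ 0.001  -0.0001 -0.    ] rows 0.0
```

View pics/w1.png

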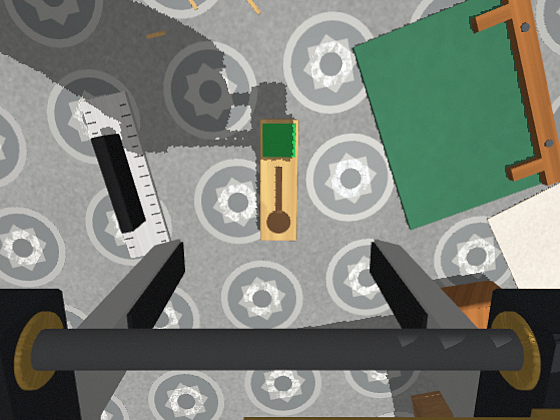

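The wrist view shows the green blank at (278,179), which works out to (390.4,-292.1) mm at yaw -12.2°, 129x40 mm. That matches the given size and the top view. The nest is at upper right, clear of the arm.

```bash
python3 -m pendant '[[[0.1,0.001,0.003,0,0,0,1],[0.2,0.001,0.003,0,0,0,1],[0.28,0.001,0.003,0,0,0,1],[0.34,0.001,0.003,0,0,0,1],[0.37,0.001,0.003,0,0,0,1],[0.38,0.001,0.003,0,0,0,1],[0.38,0.001,0.003,0,0,0,-1],[0.38,0.001,0.003,0,0,0,-1]]]' 30; python3 -m pendant '[[[0,0,0,0,0,0,-1],[0,0,0,0,0,0,-1],[0,0,0,0,0,0,-1],[-0.03,0,0,0,0,0,-1],[-0.07,0,0,0,0,0,-1],[-0.1,0,0,0,0,0,-1],[-0.15,0,0,0,0,0,-1],[-0.15,0,0,0,0,0,-1]]]' ; python3 -c "
from h import *
p=robot.camera_params('wrist');im=robot.get_image('wrist');cv2.imwrite('pics/w2.png',im)
p=robot.camera_params('top');im=robot.get_image('top')
for lo,hi,z in(((8,70,100),(28,255,255),.016),((40,80,40),(90,255,255),.006)):
  for c in blobs(hsvmask(im,lo,hi),60):
    u=c.reshape(-1,2).mean(0)
    if 330<u[0]<430 and 140<u[1]<230: print(u.round(),rect(p,c,z))
c=at([591,-263],9,38,0);print(c);plan(c[0],c[1],100,9)"
```

```text
t: 4.15
tool_pos: [0.3914, -0.2922, 0.0135]
eef_rot: [0.55, 0.444, -0.55, 0.445]
wrist_force: [0.8, -0.8, 0.7]
width: 0.0814
t: 4.95
tool_pos: [0.3921, -0.2923, 0.105]
eef_rot: [0.551, 0.443, -0.549, 0.445]
wrist_force: [-0.3, 0.6, 0.1]
width: 0.0172
[371. 160.] [ 650.  -256.6  212.1   53.6  -80.9]
[375. 184.] [ 582.5 -267.1  205.6  145.2  -81. ]
[ 628.5 -257.1]
t 5.05 tcp [ 391.4 -291.3  102.7] jaw -12.1 w 9.6 q7 [-0.27  0.76]
shift [ 0.0052  0.3745 -0.1385] turn [-0.1172 -0.     -0.0006] rows 4.8
```

The grip missed: at z = 12-13 mm the fingers hadn't closed before I lifted. I'll reopen, rise and measure again.

```bash
python3 -m pendant '[[[-0.22,0,0,0,0,0,1],[-0.22,0,0,0,0,0,1],[-0.22,0,0,0,0,0,1],[-0.22,0,0,0,0,0,1],[-0.22,0,0,0,0,0,1],[-0.22,0,0,0,0,0,1],[-0.22,0,0,0,0,0,1],[-0.22,0,0,0,0,0,1]]]' ; python3 -c "
from h import *
p=robot.camera_params('wrist');im=robot.get_image('wrist');cv2.imwrite('pics/w3.png',im)
grn=hsvmask(im,(40,80,40),(90,255,255)); wood=hsvmask(im,(8,70,80),(28,255,255))
for c in blobs(cv2.morphologyEx(grn|wood,cv2.MORPH_CLOSE,np.ones((5,5))),800)[:3]: print(c.reshape(-1,2).mean(0).round(),rect(p,c,.028))
for z in (.006,.016):
  for c in blobs(grn if z<.01 else wood,800)[:2]:print(z,c.reshape(-1,2).mean(0).round(),rect(p,c,z))
plan(390.4,-292.1,12,-12.2)"
```

```text
t: 5.85
tool_pos: [0.3902, -0.2916, 0.2335]
eef_rot: [-0.55, -0.444, 0.551, -0.444]
wrist_force: [1.2, 0.4, 0.2]
width: 0.0701
[466. 107.] [ 587.9 -264.2  204.9  170.   -81. ]
[278. 178.] [ 390.3 -292.   130.5   40.    77.5]
[370. 417.] [ 435.8 -597.1  470.3   14.6  -11.8]
0.006 [461. 107.] [ 583.9 -266.9  209.9  151.2  -81. ]
0.006 [279. 139.] [ 399.3 -251.2   35.8   35.6   77.9]
0.016 [278. 178.] [ 389.8 -294.2  134.5   41.3   77.5]
0.016 [533.  92.] [ 652.7 -265.2  192.7   56.   -82.3]
t 5.9 tcp [ 390.3 -291.6  233.7] jaw -12.2 w 74.0 q7 [-0.56  0.5 ]
shift [0.3695 0.0009 0.0005] turn [0.0001 0.0002 0.0004] rows 4.4
```

View pics/w3.png

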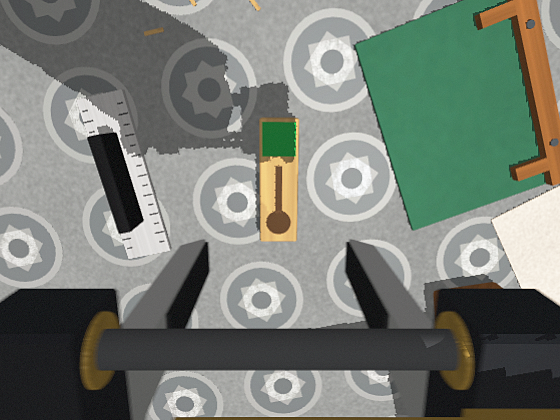

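The blank is still at (278,178) in the picture, unmoved at (390.3,-292.0).

```bash
python3 -m pendant '[[[0.1,0.001,0,0,0,0,0.3],[0.2,0.001,0,0,0,0,0.3],[0.28,0.001,0,0,0,0,0.3],[0.34,0.001,0,0,0,0,0.3],[0.37,0.001,0,0,0,0,0.3],[0.37,0.001,0,0,0,0,-1],[0.37,0.001,0,0,0,0,-1],[0.37,0.001,0,0,0,0,-1]]]' 30; python3 -m pendant '[[[0,0,0,0,0,0,-1],[0,0,0,0,0,0,-1],[0,0,0,0,0,0,-1],[0,0,0,0,0,0,-1],[0,0,0,0,0,0,-1],[0,0,0,0,0,0,-1],[-0.02,0,0,0,0,0,-1],[-0.02,0,0,0,0,0,-1]]]'
```

```text
t: 6.7
tool_pos: [0.3921, -0.2922, 0.0136]
eef_rot: [0.55, 0.444, -0.55, 0.445]
wrist_force: [-1.3, 0.2, -0.4]
width: 0.0404
t: 7.5
tool_pos: [0.3922, -0.292, 0.026]
eef_rot: [0.55, 0.444, -0.55, 0.445]
wrist_force: [-0.1, -0.2, -0.7]
width: 0.0396
```

Grip holds (39.6 mm). I'll lift and move partway towards the nest for a look.

```bash
python3 -m pendant '[[[-0.08,0,0,0,0,0,-1],[-0.16,0,0,0,0,0,-1],[-0.24,0.05,0.05,-0.05,0,0,-1],[-0.3,0.15,0.1,-0.1,0,0,-1],[-0.33,0.25,0.12,-0.117,0,0,-1],[-0.33,0.25,0.12,-0.117,0,0,-1],[-0.33,0.25,0.12,-0.117,0,0,-1],[-0.33,0.25,0.12,-0.117,0,0,-1]]]'; python3 -c "
from h import *
p=robot.camera_params('wrist');im=robot.get_image('wrist');cv2.imwrite('pics/w4.png',im)
print(p['world_from_camera'][:3,3])
grn=hsvmask(im,(40,80,40),(90,255,255)); wood=hsvmask(im,(5,70,60),(28,255,255))
for z in (.006,.016):
  for c in blobs(grn if z<.01 else wood,800)[:3]:print(z,c.reshape(-1,2).mean(0).round(),rect(p,c,z))
plan(500,-290,100,9)"
```

```text
t: 8.3
tool_pos: [0.523, -0.394, 0.2223]
eef_rot: [0.459, 0.537, -0.46, 0.537]
wrist_force: [-1.1, 0.7, -1.8]
width: 0.0397
[ 0.51078063 -0.32388152  0.40311765]
0.006 [364.  85.] [ 587.2 -290.   160.4  150.1  -81. ]
0.006 [277. 173.] [ 521.2 -389.2   82.6   81.5    9. ]
0.016 [278. 228.] [ 531.4 -450.4  234.2  106.9  -78. ]
0.016 [303. 409.] [ 595.6 -647.9  526.1   69.9    9. ]
0.016 [440.  93.] [ 654.  -281.7  159.4   56.2  -81. ]
t 8.35 tcp [ 522.1 -393.5  222. ] jaw 8.9 w 39.5 q7 [-0.07  1.07]
shift [ 0.2034 -0.0096 -0.1761] turn [-0.0007 -0.0001  0.0003] rows 3.2
```

View pics/w4.png

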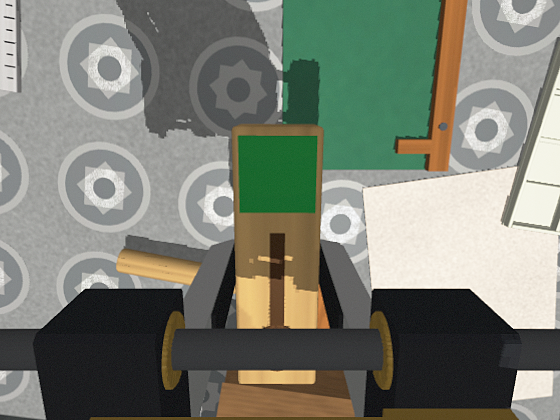

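The carried blank is level in the grip at (278,225). The near corner of the nest shows its board edge along row 169, and the fence's inner edge runs from (445,0) to (431,138). I moved 0.1 m in the -y direction instead of +y, harmlessly. Next I'll fix the nest frame from these edges.

Run:
```python
from h import *
p=robot.camera_params('wrist'); im=cv2.imread('pics/w4.png')
c,s=np.cos(np.radians(9)),np.sin(np.radians(9)); M=np.array([[c,s],[-s,c]])
def nest(uv,z): return (M@(world(p,uv,z).T*1000-np.array([[591],[-262.7]]))).T.round(1)
print("near edge y=-105",nest([(335,169),(385,169)],.006))
print("left edge x=-85",nest([(285,5),(283,50)],.006))
# sub-pixel transitions along rows (green->wood) and down a column
h=cv2.cvtColor(im,cv2.COLOR_BGR2HSV)[:,:,0].astype(int)
for v in(10,50,90,120):
    u=[u for u in range(400,480) if 5<h[v,u]<28]; print(v,u[0],u[-1],nest([(u[0],v),(u[-1],v)],.016).tolist())
for u in(402,412,420):
    w=[v for v in range(110,175) if 5<h[v,u]<28]; print(u,w[0],w[-1],nest([(u,w[0]),(u,w[-1])],.016).tolist())
w=[v for v in range(120,190) if 5<h[v,438]<28]; print(w[-1],nest([(438,w[-1])],.016))
pt=robot.camera_params('top'); it=cv2.imread('pics/top0.png')
m=hsvmask(it,(40,80,40),(90,255,255))
for q in blobs(m)[:1]:
    n=(M@(world(pt,q.reshape(-1,2),.006).T*1000-np.array([[591],[-262.7]]))); print("top green",np.percentile(n,[1,5,50,95,99],axis=1).T.round(1))
```

```text
near edge y=-105 [[ -28.4 -106.8]
 [  24.4 -106.8]]
left edge x=-85 [[-81.9  50.4]
 [-83.7  10.5]]
10 441 478 [[63.1, 43.4], [97.4, 43.3]]
50 437 479 [[63.0, 8.8], [103.0, 8.7]]
90 433 475 [[63.0, -27.7], [103.9, -27.7]]
120 430 479 [[62.9, -56.2], [111.6, -56.3]]
402 139 172 [[36.5, -74.9], [39.3, -108.4]]
412 139 171 [[46.6, -74.9], [49.5, -107.4]]
420 139 170 [[54.7, -74.9], [57.6, -106.4]]
189 [[  78.2 -126.3]]
top green [[ -81.5  -80.8   17.6   62.9   63.5]
 [-105.8 -105.    -0.3   98.5   99.6]]
```

```bash
python3 -c "
from h import *
c=at((593,-264.4),9,43.5,0);print(c);plan(c[0],c[1],70,9)"
```

```text
[ 636.  -257.6]
t 8.35 tcp [ 522.1 -393.5  222. ] jaw 8.9 w 39.5 q7 [-0.07  1.07]
shift [ 0.2532  0.2228 -0.1944] turn [-0.0007 -0.0001  0.0003] rows 4.7
```

```bash
python3 -m pendant '[[[0.04,0.07,-0.065,0,0,0,-1],[0.08,0.14,-0.13,0,0,0,-1],[0.12,0.2,-0.18,0,0,0,-1],[0.2,0.223,-0.194,-0.0007,0,0,-1],[0.253,0.223,-0.194,-0.0007,0,0,-1],[0.253,0.223,-0.194,-0.0007,0,0,-1],[0.253,0.223,-0.194,-0.0007,0,0,-1],[0.253,0.223,-0.194,-0.0007,0,0,-1]]]'; python3 -c "
from h import *
plan(636,-257.6,21,9)"
```

```text
t: 9.15
tool_pos: [0.6367, -0.2599, 0.0734]
eef_rot: [0.46, 0.536, -0.459, 0.538]
wrist_force: [0.6, 0.9, 0.6]
width: 0.0396
t 9.15 tcp [ 636.7 -259.9   73.4] jaw 8.9 w 39.6 q7 [-0.21  0.92]
shift [ 0.0873 -0.0008 -0.0041] turn [-0.0004  0.0005 -0.0007] rows 1.0
```

```bash
python3 -m pendant '[[[0.03,0,0,0,0,0,-1],[0.06,0,0,0,0,0,-1],[0.075,0,0,0,0,0,-1],[0.082,0,0,0,0,0,-1],[0.082,0,0,0,0,0,-1],[0.082,0,0,0,0,0,-0.05],[0.082,0,0,0,0,0,-0.05],[0.082,0,0,0,0,0,-0.05]]]'; python3 -c "
from h import *
plan(636,-257.6,21,9)"
```

```text
t: 9.95
tool_pos: [0.6372, -0.258, 0.0217]
eef_rot: [0.459, 0.538, -0.459, 0.538]
wrist_force: [-0.3, -0.3, 0.0]
width: 0.0446
t 9.95 tcp [ 637.2 -258.    21.7] jaw 9.0 w 44.6 q7 [-0.19  0.95]
shift [ 0.0012 -0.0019 -0.0009] turn [ 0.0002  0.0001 -0.0002] rows 0.0
```

```bash
python3 -m pendant '[[[-0.05,0,0,0,0,0,0.1],[-0.12,0,0,0,0,0,0.1],[-0.2,0,0,0,0,0,0.3],[-0.28,0,0,0,0,0,0.3],[-0.36,0,0,0,0,0,0.3],[-0.36,0,0,0,0,0,0.3],[-0.36,0,0,0,0,0,0.3],[-0.36,0,0,0,0,0,0.3]]]'; python3 -c "
from h import *
p=robot.camera_params('wrist');im=robot.get_image('wrist');cv2.imwrite('pics/w5.png',im)
M=R.from_euler('z',-9,degrees=True).as_matrix()[:2,:2]
m=hsvmask(im,(8,40,110),(28,170,255))|hsvmask(im,(50,150,60),(70,255,255))
for c in blobs(m,800)[:4]:print(c.reshape(-1,2).mean(0).round(),rect(p,c,.034))
plan(609,20,240,-19)"
```

```text
t: 10.75
tool_pos: [0.6365, -0.2574, 0.2363]
eef_rot: [0.459, 0.538, -0.459, 0.537]
wrist_force: [-0.4, -0.4, -0.9]
width: 0.0609
[291. 202.] [ 647.2 -273.8  163.9   60.2  -79.9]
[197. 390.] [ 578.8 -525.6   79.6   64.6    9.1]
t 10.8 tcp [ 636.5 -257.4  236. ] jaw 9.1 w 60.9 q7 [-0.29  0.82]
shift [-0.0063  0.0275 -0.4638] turn [ 1.558e-01 -1.000e-04  6.000e-04] rows 5.6
```

View pics/w5.png

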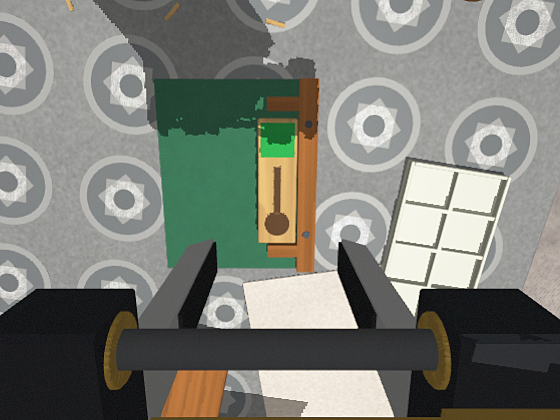

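The green blank lies in the nest at (278,180), between the stops at rows 104 and 251 and along the fence at column 300. Now the red one.

```bash
python3 -m pendant '[[[0,0.027,-0.464,0.156,0,0,0.3],[0,0.027,-0.464,0.156,0,0,0.3],[0,0.027,-0.464,0.156,0,0,0.3],[0,0.027,-0.464,0.156,0,0,0.3],[0,0.027,-0.464,0.156,0,0,0.3],[0,0.027,-0.464,0.156,0,0,0.3],[0,0.027,-0.464,0.156,0,0,0.3],[0,0.027,-0.464,0.156,0,0,0.3]]]'; python3 -c "
from h import *
p=robot.camera_params('wrist');im=robot.get_image('wrist');cv2.imwrite('pics/w6.png',im)
wood=hsvmask(im,(8,70,80),(28,255,255));red=hsvmask(im,(0,190,80),(6,255,255))|hsvmask(im,(174,190,80),(180,255,255))
m=cv2.morphologyEx(wood|red,cv2.MORPH_CLOSE,np.ones((5,5)));m=cv2.morphologyEx(m,cv2.MORPH_OPEN,np.ones((15,15)))
for c in blobs(m,800)[:4]:
  r=rect(p,c,.028);print(c.reshape(-1,2).mean(0).round(),r)
for c in blobs(red,300)[:3]:print('red',c.reshape(-1,2).mean(0).round(),rect(p,c,.028),rect(p,c,.016))
plan(609,20,12,-19)"
```

```text
t: 11.6
tool_pos: [0.6088, 0.0201, 0.2364]
eef_rot: [-0.575, -0.411, 0.576, -0.411]
wrist_force: [0.6, -0.4, 0.2]
width: 0.0609
[479. 165.] [808.4 -37.7 110.1  86.4 -13.8]
[279. 178.] [609.8  19.5 129.2  39.7  70.5]
[190.  10.] [584.4 195.7  68.6  23.9 -18.8]
[500. 414.] [ 774.1 -344.4  145.3   14.8  -18.6]
red [194.   9.] [587.6 192.8  81.1  27.4 -18.8] [586.3 196.1  83.6  28.3 -18.8]
red [280. 139.] [624.2  60.3  33.7  33.1 -18.9] [624.   59.4  34.7  34.1 -18.9]
t 11.65 tcp [608.9  18.9 236.7] jaw -19.1 w 60.8 q7 [-0.92 -0.04]
shift [ 3.745e-01 -2.000e-04 -2.300e-03] turn [-0.0004  0.0004  0.0002] rows 4.5
```

View pics/w6.png

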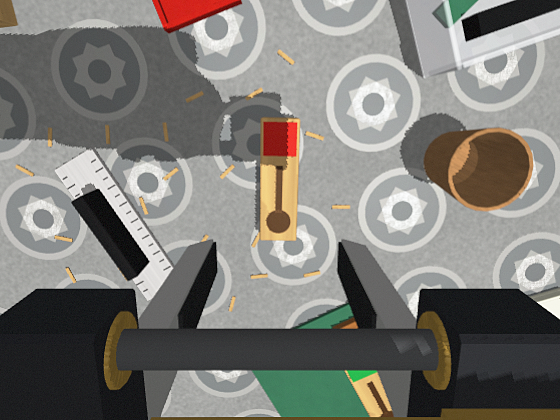

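The red blank is at (279,178), i.e. (609.8,19.5) mm, 129x40, yaw -19.2°. The cup at (480,165) is clear of the fingers.

```bash
python3 -m pendant '[[[0.1,0.001,0,0,0,0,0.3],[0.2,0.001,0,0,0,0,0.3],[0.28,0.001,0,0,0,0,0.3],[0.34,0.001,0,0,0,0,0.3],[0.374,0.001,0,0,0,0,0.3],[0.374,0.001,0,0,0,0,0.3],[0.374,0.001,0,0,0,0,-1],[0.374,0.001,0,0,0,0,-1]]]' 30; python3 -m pendant '[[[0,0,0,0,0,0,-1],[0,0,0,0,0,0,-1],[0,0,0,0,0,0,-1],[0,0,0,0,0,0,-1],[-0.04,0,0,0,0,0,-1],[-0.1,0,0,0,0,0,-1],[-0.18,0,0,0,0,0,-1],[-0.18,0,0,0,0,0,-1]]]'; python3 -c "
from h import *
it=cv2.imread('pics/top0.png');p=robot.camera_params('top')
for n,lo in (('rim/all',60),('bright',120)):
  m=hsvmask(it,(0,150,lo),(7,255,255))|hsvmask(it,(172,150,lo),(180,255,255))
  c=blobs(m)[:3]
  for q in c: print(n,q.reshape(-1,2).mean(0).round(),rect(p,q,.016),rect(p,q,0))
plan(586,278,120,1)"
```

```text
t: 12.45
tool_pos: [0.6109, 0.0185, 0.0146]
eef_rot: [0.577, 0.41, -0.575, 0.411]
wrist_force: [0.3, -0.2, 0.6]
width: 0.0485
t: 13.25
tool_pos: [0.6126, 0.019, 0.1268]
eef_rot: [0.578, 0.409, -0.573, 0.411]
wrist_force: [-0.1, -0.7, -0.8]
width: 0.0398
rim/all [ 52. 290.] [295.  671.8 210.  187.2   0.9] [293.9 680.9 213.  189.9   0.9]
rim/all [188. 187.] [586.  278.7 165.5  78.4 -89.1] [588.9 282.2 167.8  79.5 -89.1]
rim/all [263. 172.] [625.5  60.5  32.9  32.6  71.1] [629.   60.9  33.4  33.1  71.1]
bright [188. 187.] [586.1 278.6 165.5  78.3 -89. ] [589.  282.2 167.8  79.4 -89. ]
bright [ 50. 288.] [ 2.947e+02  6.878e+02  2.068e+02  1.577e+02 -5.000e-01] [ 2.936e+02  6.972e+02  2.097e+02  1.599e+02 -5.000e-01]
bright [ 39. 274.] [336.8 709.5  88.9  24.8   1.5] [336.3 719.1  90.2  25.2   1.5]
t 13.25 tcp [612.6  19.  126.8] jaw -19.1 w 39.8 q7 [-0.82  0.06]
shift [ 0.0118 -0.1829 -0.3934] turn [-0.1114 -0.0009 -0.0023] rows 5.2
```

```bash
python3 -m pendant '[[[0.0,-0.18,-0.394,-0.111,0,0,-1],[0.0,-0.18,-0.394,-0.111,0,0,-1],[0.0,-0.18,-0.394,-0.111,0,0,-1],[0.0,-0.18,-0.394,-0.111,0,0,-1],[0.0,-0.18,-0.394,-0.111,0,0,-1],[0.0,-0.18,-0.394,-0.111,0,0,-1],[0.05,-0.18,-0.394,-0.111,0,0,-1],[0.08,-0.18,-0.394,-0.111,0,0,-1]]]'; python3 -c "
from h import *
plan(587.5,279,21.5,1)
p=robot.camera_params('wrist');im=robot.get_image('wrist');cv2.imwrite('pics/w7.png',im)"
```

```text
t: 14.05
tool_pos: [0.584, 0.2786, 0.0717]
eef_rot: [0.495, 0.505, -0.496, 0.504]
wrist_force: [-0.7, 0.7, -0.6]
width: 0.0395
t 14.05 tcp [584.  278.6  71.7] jaw 1.0 w 39.5 q7 [-1.11 -0.01]
shift [ 0.0836  0.0058 -0.0006] turn [0.0001 0.     0.0002] rows 1.0
```

View pics/w7.png

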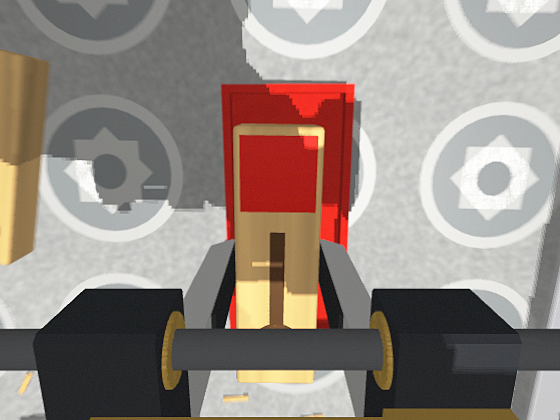

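The blank hangs over the tray at (278,250). The tray's centre line is at column 288, so a few mm of +x centres it.

```bash
python3 -m pendant '[[[0.03,0.006,0,0,0,0,-1],[0.06,0.006,0,0,0,0,-1],[0.076,0.006,0,0,0,0,-1],[0.083,0.006,0,0,0,0,-1],[0.083,0.006,0,0,0,0,-1],[0.083,0.006,0,0,0,0,0.1],[0.083,0.006,0,0,0,0,0.1],[0.083,0.006,0,0,0,0,0.1]]]'; python3 -m pendant '[[[-0.05,0,0,0,0,0,0.1],[-0.12,0,0,0,0,0,0.1],[-0.2,0,0,0,0,0,0],[-0.28,0,0,0,0,0,0],[-0.36,0,0,0,0,0,0],[-0.36,0,0,0,0,0,0],[-0.36,0,0,0,0,0,0],[-0.36,0,0,0,0,0,0]]]';python3 -c "
from h import *
p=robot.camera_params('wrist');im=robot.get_image('wrist');cv2.imwrite('pics/w8.png',im)
wood=hsvmask(im,(8,70,80),(28,255,255));red=hsvmask(im,(0,190,60),(6,255,255))|hsvmask(im,(174,190,60),(180,255,255))
for c in blobs(wood,800)[:2]:print(c.reshape(-1,2).mean(0).round(),rect(p,c,.034))
for c in blobs(red,800)[:2]:print(c.reshape(-1,2).mean(0).round(),rect(p,c,.016))
plan(419,24,240,10)"
```

```text
t: 14.9
tool_pos: [0.5887, 0.2784, 0.0236]
eef_rot: [0.496, 0.504, -0.496, 0.504]
wrist_force: [0.5, 0.1, -0.6]
width: 0.0514
t: 15.7
tool_pos: [0.5877, 0.2783, 0.2382]
eef_rot: [0.495, 0.504, -0.496, 0.504]
wrist_force: [-0.9, 0.3, 0.3]
width: 0.047
[105. 136.] [412.9 317.4 128.1  47.7  77.7]
[278. 179.] [587.4 278.1 130.7  40.3  89.8]
[280. 171.] [589.3 280.7 168.8  79.6 -88.7]
t 15.75 tcp [587.7 278.1 237.9] jaw 1.0 w 46.9 q7 [-1.2  -0.13]
shift [-0.0027 -0.2882  0.4188] turn [-0.0503  0.0002  0.0005] rows 6.1
```

Red blank measures (587.4,278.1) mm, 131x40 at its proper top height, inside the tray at (589.3,280.7). On to the straightedge.

```bash
python3 -m pendant '[[[0,-0.288,0.42,-0.05,0,0,-0.3],[0,-0.288,0.42,-0.05,0,0,-0.3],[0,-0.288,0.42,-0.05,0,0,-0.3],[0,-0.288,0.42,-0.05,0,0,-0.3],[0,-0.288,0.42,-0.05,0,0,-0.3],[0,-0.288,0.42,-0.05,0,0,-0.3],[0,-0.288,0.42,-0.05,0,0,-0.3],[0,-0.288,0.42,-0.05,0,0,-0.3]]]';python3 -c "
from h import *
p=robot.camera_params('wrist');im=robot.get_image('wrist');cv2.imwrite('pics/w9.png',im)
b=hsvmask(im,(0,0,0),(180,255,45)); b[240:]=0
for c in blobs(b,300)[:4]:print(c.reshape(-1,2).mean(0).round(),rect(p,c,.048))
plan(419,24,100,10.3)"
```

```text
t: 16.55
tool_pos: [0.4178, 0.0213, 0.2383]
eef_rot: [0.456, 0.542, -0.455, 0.54]
wrist_force: [0.5, 0.2, 0.5]
width: 0.0328
t 16.6 tcp [418.8  22.9 238.7] jaw 9.9 w 32.9 q7 [-1.36 -0.24]
shift [ 0.2311  0.0007 -0.001 ] turn [-0.0022 -0.001   0.0001] rows 2.8
```

View pics/w9.png

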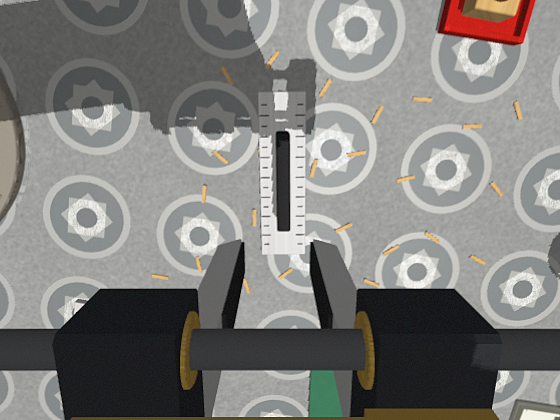

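The straightedge is below. Block top spans (277..290, 131..231) and plate corners are about (259,92), (306,92), (307,253), (262,254). I'll cast these as rays.

Run:
```python
from h import *
p=robot.camera_params('wrist'); im=cv2.imread('pics/w9.png')
b=(cv2.cvtColor(im,cv2.COLOR_BGR2GRAY)<70).astype(np.uint8)*255; b[:125]=0;b[237:]=0;b[:,:270]=0;b[:,300:]=0
for c in blobs(b,300)[:2]:print(c.reshape(-1,2).mean(0).round(),cv2.boundingRect(c),rect(p,c,.048))
print("plate",rect(p,np.array([(259,92),(306,92),(307,253),(262,254)]),.008))
```

```text
[283. 181.] (276, 131, 14, 100) [422.7  26.5 100.2  13.  -79.6]
plate [424.   25.5 179.9  52.2 -78.7]
```

```bash
python3 -c "
from h import *
plan(423,26,14,10.4)"
```

```text
t 16.6 tcp [418.8  22.9 238.7] jaw 9.9 w 32.9 q7 [-1.36 -0.24]
shift [ 0.3745  0.0079 -0.0027] turn [-0.0028 -0.001   0.0001] rows 4.5
```

```bash
python3 -m pendant '[[[0.08,0.007,-0.003,-0.003,0,0,-0.3],[0.16,0.007,-0.003,-0.003,0,0,-0.3],[0.24,0.007,-0.003,-0.003,0,0,-0.3],[0.31,0.007,-0.003,-0.003,0,0,-0.3],[0.35,0.007,-0.003,-0.003,0,0,-0.3],[0.373,0.007,-0.003,-0.003,0,0,-0.3],[0.373,0.007,-0.003,-0.003,0,0,-0.3],[0.373,0.007,-0.003,-0.003,0,0,-0.3]]]';python3 -c "
from h import *
plan(423,26,14,10.4);print(robot.read_state()['wrist_force'])"
```

```text
t: 17.4
tool_pos: [0.4231, 0.0242, 0.0133]
eef_rot: [0.451, 0.543, -0.455, 0.543]
wrist_force: [0.3, -0.1, -0.8]
width: 0.033
t 17.4 tcp [423.1  24.2  13.3] jaw 10.4 w 33.0 q7 [-0.88  0.6 ]
shift [-0.0011  0.0004 -0.0029] turn [-0.0001  0.0011  0.0013] rows 0.0
[ 0.2593208  -0.0823957  -0.75813418]
```

```bash
python3 -m pendant '[[[0,0,0,0,0,0,-1],[0,0,0,0,0,0,-1],[0,0,0,0,0,0,-1],[0,0,0,0,0,0,-1],[0,0,0,0,0,0,-1],[0,0,0,0,0,0,-1],[0,0,0,0,0,0,-1],[0,0,0,0,0,0,-1]]]' 40;python3 -c "
from h import *
plan(423,26,14,10.4);print(robot.read_state()['wrist_force'])"; python3 -m pendant '[[[-0.03,0,0,0,0,0,-1],[-0.08,0,0,0,0,0,-1],[-0.14,0,0,0,0,0,-1],[-0.2,0,0,0,0,0,-1],[-0.2,0,0,0,0,0,-1],[-0.2,0,0,0,0,0,-1],[-0.2,0,0,0,0,0,-1],[-0.2,0,0,0,0,0,-1]]]';python3 -c "
from h import *
robot.get_image('scene')
c=at((593,-264.4),9,-3,-2);print(c);plan(c[0],c[1],130,9);print(robot.read_state()['wrist_force'])"
```

```text
t: 18.2
tool_pos: [0.4236, 0.026, 0.0153]
eef_rot: [0.452, 0.544, -0.452, 0.544]
wrist_force: [-0.9, 1.0, 2.2]
width: 0.0136
t 18.2 tcp [423.6  26.   15.3] jaw 10.5 w 13.6 q7 [-0.89  0.6 ]
shift [ 0.0022 -0.001  -0.0001] turn [ 0.0005 -0.0001 -0.    ] rows 0.0
[-0.8917966   0.96852814  2.19013847]
t: 19.0
tool_pos: [0.4229, 0.0252, 0.1344]
eef_rot: [0.452, 0.543, -0.453, 0.543]
wrist_force: [0.3, -0.2, -2.7]
width: 0.0136
[ 590.3 -266.8]
t 19.05 tcp [423.   25.1 134.5] jaw 10.4 w 13.5 q7 [-1.27  0.28]
shift [0.0078 0.1864 0.5288] turn [0.0078 0.0004 0.0005] rows 6.7
[ 0.5420062  -0.02292257 -2.774803  ]
```

Held (13.6 mm). The straightedge must be centred on the blank, so I'll get the blank's exact position from pics/w5 using the rigid tool-to-camera transform.

Run:
```python
from h import *
def T(pos,r):
    m=np.eye(4);m[:3,:3]=r.as_matrix();m[:3,3]=pos;return m
s=robot.read_state();p=robot.camera_params('wrist')
X=np.linalg.inv(T(s['tool_pos'],R.from_quat(s['eef_rot'])))@p['world_from_camera']
a=np.radians(9.1);Y=np.array([np.cos(a),np.sin(a),0]);x=np.array([0,0,-1.])
p['world_from_camera']=T([.6365,-.2574,.236],R.from_matrix(np.c_[x,Y,np.cross(x,Y)]))@X
im=cv2.imread('pics/w5.png')
c,q=np.cos(np.radians(9)),np.sin(np.radians(9)); M=np.array([[c,q],[-q,c]])
nest=lambda uv,z:(M@(world(p,uv,z).T*1000-np.array([[593],[-264.4]]))).T.round(1)
h=cv2.cvtColor(im,cv2.COLOR_BGR2HSV)
# blank: ends along its length, side towards the open edge
for u in(265,270,285,290):
    g=np.abs(np.diff(im[:,u].astype(int),axis=0)).sum(1); t=105+np.argmax(g[105:125]); b=232+np.argmax(g[232:250]); n=nest([(u,t+.5),(u,b+.5)],.034); print(u,t,b,n.tolist(),'mid y',n[:,1].mean())
for v in(165,185,205,225):
    g=np.abs(np.diff(im[v].astype(int),axis=0)).sum(1); l=248+np.argmax(g[248:268]); r=290+np.argmax(g[290:301]); print(v,l,r,nest([(l+.5,v),(r+.5,v)],.034).tolist())
print('board corners',nest([(153,79),(166,268)],.006).tolist())
```

```text
265 122 242 [[31.1, 60.1], [30.5, -65.3]] mid y -2.599999999999998
270 122 242 [[36.0, 60.1], [35.9, -65.3]] mid y -2.599999999999998
285 122 242 [[50.9, 60.2], [51.9, -65.3]] mid y -2.549999999999997
290 122 242 [[55.8, 60.2], [57.3, -65.2]] mid y -2.5
165 257 296 [[23.3, 17.9], [62.9, 18.1]]
185 257 295 [[23.1, -2.7], [62.2, -2.6]]
205 257 295 [[22.9, -24.0], [62.6, -23.8]]
225 257 295 [[22.7, -45.8], [62.9, -45.6]]
board corners [[-85.1, 102.7], [-86.3, -107.2]]
```

```bash
python3 -m pendant '[[[0.008,0.187,0.529,0.008,0,0,-1],[0.008,0.187,0.529,0.008,0,0,-1],[0.008,0.187,0.529,0.008,0,0,-1],[0.008,0.187,0.529,0.008,0,0,-1],[0.008,0.187,0.529,0.008,0,0,-1],[0.008,0.187,0.529,0.008,0,0,-1],[0.008,0.187,0.529,0.008,0,0,-1],[0.008,0.187,0.529,0.008,0,0,-1]]]'
```

```text
t: 19.85
tool_pos: [0.5915, -0.2695, 0.1285]
eef_rot: [0.459, 0.538, -0.46, 0.537]
wrist_force: [0.6, 0.5, -2.2]
width: 0.0135
```

```bash
python3 -c "
from h import *
c=at((593,-264.4),9,-7,-0.5);print(c);plan(c[0],c[1],60,9)
p=robot.camera_params('wrist');im=robot.get_image('wrist');cv2.imwrite('pics/w10.png',im)
plan(c[0],c[1],60,9)"
```

```text
[ 586.2 -266. ]
t 19.85 tcp [ 591.5 -269.5  128.5] jaw 8.9 w 13.5 q7 [-0.28  0.96]
shift [ 0.1142 -0.0075 -0.0071] turn [-0.0005 -0.0001  0.0007] rows 1.4
t 19.9 tcp [ 592.7 -274.7  129. ] jaw 8.7 w 14.0 q7 [-0.28  0.96]
shift [ 0.1149 -0.0083 -0.0164] turn [-0.0015  0.0011  0.0005] rows 1.4
```

View pics/w10.png

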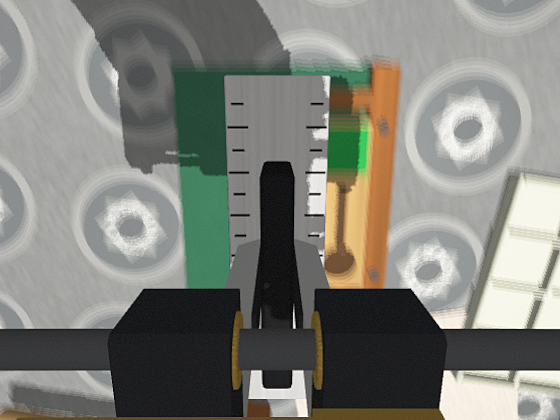

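The straightedge is held level at (277,180), beside the blank at (345,200). It was still settling, so I'll go by the commanded pose.

```bash
python3 -m pendant '[[[0,-0.0065,-0.0024,0,0,0,-1],[0.02,-0.0065,-0.0024,0,0,0,-1],[0.05,-0.0065,-0.0024,0,0,0,-1],[0.09,-0.0065,-0.0024,0,0,0,-1],[0.117,-0.0065,-0.0024,0,0,0,-1],[0.117,-0.0065,-0.0024,0,0,0,-1],[0.117,-0.0065,-0.0024,0,0,0,-1],[0.117,-0.0065,-0.0024,0,0,0,-1]]]';python3 -c "
from h import *
plan(586.2,-266,22,9)"
```

```text
t: 20.7
tool_pos: [0.588, -0.2651, 0.0611]
eef_rot: [0.459, 0.538, -0.459, 0.538]
wrist_force: [-0.0, 0.6, -2.4]
width: 0.0136
t 20.7 tcp [ 588.  -265.1   61.1] jaw 9.1 w 13.6 q7 [-0.24  1.01]
shift [ 0.0651 -0.0033  0.0009] turn [ 0.0003  0.0002 -0.0003] rows 0.8
```

```bash
python3 -m pendant '[[[0.02,-0.003,0.001,0,0,0,-1],[0.04,-0.003,0.001,0,0,0,-1],[0.055,-0.003,0.001,0,0,0,-1],[0.06,-0.003,0.001,0,0,0,-1],[0.064,-0.003,0.001,0,0,0,-1],[0.064,-0.003,0.001,0,0,0,-1],[0.064,-0.003,0.001,0,0,0,-1],[0.064,-0.003,0.001,0,0,0,-1]]]';python3 -c "
from h import *
plan(586.2,-266,22,9);print(robot.read_state()['wrist_force'])"
```

```text
t: 21.5
tool_pos: [0.586, -0.266, 0.022]
eef_rot: [0.459, 0.538, -0.459, 0.538]
wrist_force: [-0.2, -0.4, -2.3]
width: 0.0136
t 21.5 tcp [ 586. -266.   22.] jaw 9.0 w 13.6 q7 [-0.21  1.05]
shift [0.0001 0.0003 0.0001] turn [ 0.0002  0.0001 -0.0001] rows 0.0
[-0.20603021 -0.42517071 -2.28897844]
```

```bash
python3 -m pendant '[[[0,0.002,0,0,0,0,-1],[0,0.004,0,0,0,0,-1],[0,0.006,0,0,0,0,-1],[0,0.007,0,0,0,0,-1],[0,0.008,0,0,0,0,-1],[0,0.009,0,0,0,0,-1],[0,0.01,0,0,0,0,-1],[0,0.01,0,0,0,0,-1]]]'; python3 -m pendant '[[[0,0.0005,0,0,0,0,-1],[0,0.001,0,0,0,0,-1],[0,0.0015,0,0,0,0,-1],[0,0.0015,0,0,0,0,-1],[0,0.0015,0,0,0,0,-1],[0,0.0015,0,0,0,0,-1],[0,0.0015,0,0,0,0,-1],[0,0.0015,0,0,0,0,-1]]]'
```

```text
t: 22.3
tool_pos: [0.5918, -0.265, 0.0219]
eef_rot: [0.459, 0.538, -0.459, 0.538]
wrist_force: [-0.1, -0.6, -1.7]
width: 0.0136
t: 23.1
tool_pos: [0.5927, -0.2648, 0.0219]
eef_rot: [0.459, 0.538, -0.459, 0.538]
wrist_force: [-1.4, -0.1, -2.7]
width: 0.0137
```

```bash
for i in 1 2; do python3 -m pendant '[[[0,0.0005,0,0,0,0,-1],[0,0.001,0,0,0,0,-1],[0,0.0017,0,0,0,0,-1],[0,0.0017,0,0,0,0,-1],[0,0.0017,0,0,0,0,-1],[0,0.0017,0,0,0,0,-1],[0,0.0017,0,0,0,0,-1],[0,0.0017,0,0,0,0,-1]]]'; done
```

```text
t: 23.9
tool_pos: [0.5937, -0.2646, 0.0219]
eef_rot: [0.459, 0.538, -0.459, 0.538]
wrist_force: [0.7, 0.6, -1.9]
width: 0.0138
t: 24.7
tool_pos: [0.5945, -0.2645, 0.0218]
eef_rot: [0.459, 0.538, -0.459, 0.538]
wrist_force: [-4.4, -0.6, -0.2]
width: 0.0137
```

```bash
python3 -m pendant '[[[0,0.0005,0,0,0,0,-1],[0,0.001,0,0,0,0,-1],[0,0.0015,0,0,0,0,-1],[0,0.0015,0,0,0,0,-1],[0,0.0015,0,0,0,0,-1],[0,0.0015,0,0,0,0,-1],[0,0.0015,0,0,0,0,-1],[0,0.0015,0,0,0,0,-1]]]'; python3 -c "
from h import *
p=robot.camera_params('wrist');im=robot.get_image('wrist');cv2.imwrite('pics/w11.png',im)
plan(594,-264.5,22,9)"
```

```text
t: 25.5
tool_pos: [0.5945, -0.2645, 0.0218]
eef_rot: [0.459, 0.538, -0.459, 0.537]
wrist_force: [-9.3, 0.3, 4.1]
width: 0.0139
t 25.55 tcp [ 594.5 -264.5   21.8] jaw 9.0 w 13.8 q7 [-0.21  1.04]
shift [-0.0004 -0.0008 -0.0002] turn [ 0.     -0.0002  0.0005] rows 0.0
```

View pics/w11.png

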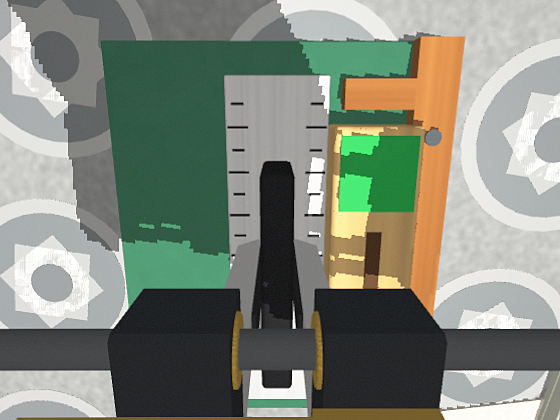

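The arm stopped at 594.5 mm with 9 N pushing back, so blank and straightedge are snug against the fence; the picture shows their edges touching at column 330. Lower the last bit and release.

```bash
python3 -m pendant '[[[0.0005,-0.0005,0,0,0,0,-1],[0.001,-0.0005,0,0,0,0,-1],[0.0015,-0.0005,0,0,0,0,-1],[0.0015,-0.0005,0,0,0,0,-1],[0.0015,-0.0005,0,0,0,0,-0.6],[0.0015,-0.0005,0,0,0,0,-0.6],[0.0015,-0.0005,0,0,0,0,-0.6],[0.0015,-0.0005,0,0,0,0,-0.6]]]'; python3 -c "
from h import *
plan(594,-264.5,22,9)"
```

```text
t: 26.35
tool_pos: [0.5956, -0.2644, 0.021]
eef_rot: [0.459, 0.538, -0.459, 0.538]
wrist_force: [-0.0, 0.4, -0.5]
width: 0.0187
t 26.35 tcp [ 595.6 -264.4   21. ] jaw 9.1 w 18.7 q7 [-0.21  1.04]
shift [-0.0016 -0.0027 -0.0002] turn [ 0.0003  0.0001 -0.0001] rows 0.0
```

```bash
python3 -m pendant '[[[0,-0.0015,0,0,0,0,-0.6],[-0.02,-0.0015,0,0,0,0,-0.6],[-0.06,-0.0015,0,0,0,0,-0.6],[-0.12,-0.0015,0,0,0,0,-0.6],[-0.2,-0.0015,0,0,0,0,-0.6],[-0.28,-0.0015,0,0,0,0,-0.6],[-0.36,-0.0015,0,0,0,0,-0.6],[-0.36,-0.0015,0,0,0,0,-0.6]]]'; python3 -m pendant '[[[-0.02,0,0.03,0,0,0,-0.6],[-0.02,0,0.03,0,0,0,-0.6],[-0.02,0,0.03,0,0,0,-0.6],[-0.02,0,0.03,0,0,0,-0.6],[-0.02,0,0.03,0,0,0,-0.6],[-0.02,0,0.03,0,0,0,-0.6],[-0.02,0,0.03,0,0,0,-0.6],[-0.02,0,0.03,0,0,0,-0.6]]]';python3 -c "
from h import *
p=robot.camera_params('wrist');im=robot.get_image('wrist')
cv2.imwrite('pics/w12.png',cv2.resize(im[0:300,100:460],None,fx=2,fy=2,interpolation=cv2.INTER_CUBIC));cv2.imwrite('pics/w12f.png',im)
import pickle;pickle.dump(p,open('p12.pkl','wb'))
plan(594,-264.5,240,9)"
```

```text
t: 27.15
tool_pos: [0.5962, -0.2666, 0.2441]
eef_rot: [0.46, 0.535, -0.458, 0.54]
wrist_force: [0.4, 0.3, -0.1]
width: 0.0186
t: 27.95
tool_pos: [0.5972, -0.2822, 0.2489]
eef_rot: [0.459, 0.538, -0.459, 0.538]
wrist_force: [0.3, 0.4, -0.2]
width: 0.0188
t 28.0 tcp [ 597.2 -282.2  248.9] jaw 9.0 w 18.8 q7 [-0.32  0.9 ]
shift [ 0.0148 -0.0007 -0.03  ] turn [ 0.0003 -0.      0.    ] rows 0.4
```

View pics/w12.png

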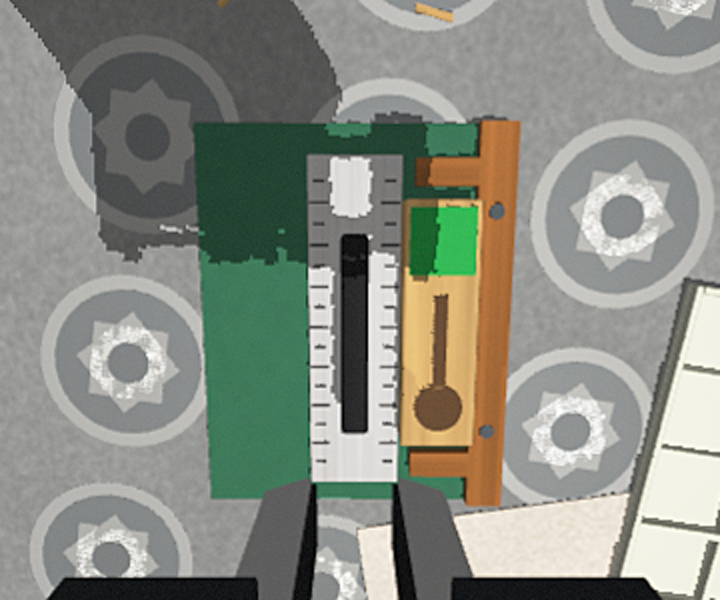

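It lies flush along the blank (crop column ~401), with the blank against the fence and between the stops. One numeric check of the centring: plate ends at crop rows 154/482, block 234/433, blank 199/446.

Run:
```python
from h import *
import pickle; p=pickle.load(open('p12.pkl','rb'))
c,q=np.cos(np.radians(9)),np.sin(np.radians(9)); M=np.array([[c,q],[-q,c]])
def nest(uv,z): return (M@(world(p,np.array(uv)/2+[100,0],z).T*1000-np.array([[593],[-264.4]]))).T.round(1)
for n,uv,z in(("plate",[(355,154),(355,482)],.014),("block top",[(355,234),(355,433)],.054),("blank",[(440,199),(438,446)],.034),("plate edge +x",[(403,170),(399,470)],.014),("blank edge -x",[(404,215),(402,440)],.034)):
    w=nest(uv,z); print(n,w.tolist(),"mid",w.mean(0).round(1),"len",abs(w[1,1]-w[0,1]).round(1))
```

```text
plate [[0.7, 87.2], [1.2, -93.5]] mid [ 1.  -3.1] len 180.7
block top [[0.8, 47.2], [1.0, -52.7]] mid [ 0.9 -2.8] len 99.9
blank [[43.6, 64.1], [46.4, -65.6]] mid [45.  -0.8] len 129.7
plate edge +x [[25.9, 79.3], [26.6, -86.1]] mid [26.2 -3.4] len 165.4
blank edge -x [[25.6, 56.3], [26.7, -62.2]] mid [26.2 -3. ] len 118.5
```

The straightedge is flush (both edges at x = 26.2), but it sits 2.2 mm off the blank's centre, towards -y. There's time, so I'll regrasp and slide it 2.2 mm along the blank.

```bash
python3 -c "
from h import *
plan(594.3,-264.5,60,9)"; python3 -m pendant '[[[0.05,-0.0045,-0.03,0,0,0,-0.6],[0.12,-0.0045,-0.03,0,0,0,-0.6],[0.2,-0.0045,-0.03,0,0,0,-0.6],[0.26,-0.0045,-0.03,0,0,0,-0.6],[0.3,-0.0045,-0.03,0,0,0,-0.5],[0.314,-0.0045,-0.03,0,0,0,-0.5],[0.314,-0.0045,-0.03,0,0,0,-0.5],[0.314,-0.0045,-0.03,0,0,0,-0.5]]]'; python3 -c "
from h import *
plan(594.5,-264.5,21.5,9)"
```

```text
t 28.0 tcp [ 597.2 -282.2  248.9] jaw 9.0 w 18.8 q7 [-0.32  0.9 ]
shift [ 3.148e-01 -1.000e-04 -2.990e-02] turn [ 0.0003 -0.      0.    ] rows 3.8
t: 28.8
tool_pos: [0.5923, -0.2655, 0.0618]
eef_rot: [0.459, 0.537, -0.459, 0.538]
wrist_force: [-0.5, -0.0, 0.2]
width: 0.0234
t 28.8 tcp [ 592.3 -265.5   61.8] jaw 9.0 w 23.4 q7 [-0.24  1.01]
shift [ 0.0672  0.0037 -0.0011] turn [ 0.0002  0.0003 -0.0004] rows 0.8
```

```bash
python3 -m pendant '[[[0,0.0037,-0.001,0,0,0,-0.55],[0,0.0037,-0.001,0,0,0,-0.55],[0.02,0.0037,-0.001,0,0,0,-0.55],[0.04,0.0037,-0.001,0,0,0,-0.55],[0.06,0.0037,-0.001,0,0,0,-0.55],[0.066,0.0037,-0.001,0,0,0,-0.55],[0.066,0.0037,-0.001,0,0,0,-0.55],[0.066,0.0037,-0.001,0,0,0,-0.55]]]'; python3 -m pendant '[[[0,0,0,0,0,0,-1],[0,0,0,0,0,0,-1],[0,0,0,0,0,0,-1],[0,0,0,0,0,0,-1],[0,0,0,0,0,0,-1],[0,0,0,0,0,0,-1],[0,0,0,0,0,0,-1],[0,0,0,0,0,0,-1]]]' 25
```

```text
t: 29.6
tool_pos: [0.5938, -0.2643, 0.021]
eef_rot: [0.459, 0.538, -0.459, 0.538]
wrist_force: [-0.2, 0.3, -0.2]
width: 0.0209
t: 30.4
tool_pos: [0.5941, -0.2642, 0.0214]
eef_rot: [0.459, 0.538, -0.459, 0.538]
wrist_force: [0.4, 0.5, 6.0]
width: 0.0138
```

```bash
python3 -m pendant '[[[-0.0008,0,0,0,0,0,-1],[-0.0008,0,-0.001,0,0,0,-1],[-0.0008,0,-0.002,0,0,0,-1],[-0.0008,0,-0.003,0,0,0,-1],[-0.0008,0,-0.0038,0,0,0,-1],[-0.0008,0.001,-0.0038,0,0,0,-1],[-0.0008,0.002,-0.0038,0,0,0,-1],[-0.0008,0.002,-0.0038,0,0,0,-1]]]'; python3 -c "
from h import *
plan(594.5,-264.5,21.5,9);print(robot.read_state()['wrist_force'])"
```

```text
t: 31.2
tool_pos: [0.594, -0.2616, 0.0214]
eef_rot: [0.459, 0.538, -0.459, 0.537]
wrist_force: [-6.4, 0.4, 4.9]
width: 0.0141
t 31.2 tcp [ 594.  -261.6   21.4] jaw 9.0 w 14.1 q7 [-0.22  1.04]
shift [-0.0002  0.      0.005 ] turn [ 0.0001 -0.0002  0.0003] rows 0.1
[-6.36122658  0.35043746  4.93081612]
```

Moved 2.6 mm, snug with 6 N. Release and lift away to check.

```bash
python3 -m pendant '[[[0.0008,0,0,0,0,0,-1],[0.0008,-0.0005,0,0,0,0,-0.6],[0.0008,-0.0005,0,0,0,0,-0.6],[0.0008,-0.0005,0,0,0,0,-0.6],[0.0008,-0.0005,0,0,0,0,-0.6],[0.0008,-0.0015,0,0,0,0,-0.6],[-0.03,-0.0015,0,0,0,0,-0.6],[-0.08,-0.0015,0,0,0,0,-0.6]]]'; python3 -m pendant '[[[-0.08,0,0.01,0,0,0,-0.6],[-0.16,0,0.02,0,0,0,-0.6],[-0.24,0,0.03,0,0,0,-0.6],[-0.3,0,0.03,0,0,0,-0.6],[-0.3,0,0.03,0,0,0,-0.6],[-0.3,0,0.03,0,0,0,-0.6],[-0.3,0,0.03,0,0,0,-0.6],[-0.3,0,0.03,0,0,0,-0.6]]]';python3 -c "
from h import *
p=robot.camera_params('wrist');im=robot.get_image('wrist')
import pickle;pickle.dump(p,open('p13.pkl','wb'))
cv2.imwrite('pics/w13.png',cv2.resize(im[0:300,100:460],None,fx=2,fy=2,interpolation=cv2.INTER_CUBIC))"
```

```text
t: 32.0
tool_pos: [0.5928, -0.2615, 0.0697]
eef_rot: [0.459, 0.539, -0.46, 0.537]
wrist_force: [0.9, 0.1, 0.2]
width: 0.0189
t: 32.8
tool_pos: [0.5961, -0.2791, 0.2485]
eef_rot: [0.459, 0.538, -0.459, 0.537]
wrist_force: [0.0, -0.1, -0.1]
width: 0.0186
```

View pics/w13.png

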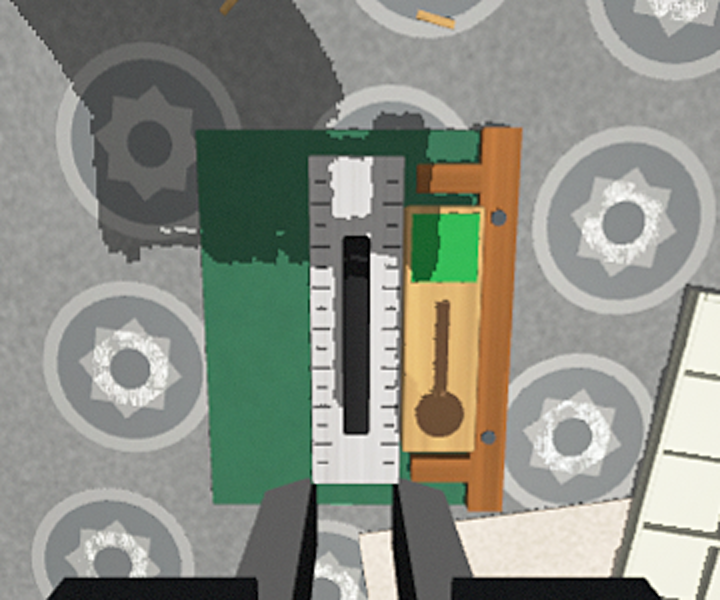

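The plate now spans crop rows 155-484 and the blank 206-452, still flush at column 402. A last numeric check, including the other things from the top camera:

Run:
```python
from h import *
import pickle; p=pickle.load(open('p13.pkl','rb'))
c,q=np.cos(np.radians(9)),np.sin(np.radians(9)); M=np.array([[c,q],[-q,c]])
def nest(uv,z): return (M@(world(p,np.array(uv)/2+[100,0],z).T*1000-np.array([[593],[-264.4]]))).T.round(1)
for n,uv,z in(("plate",[(356,155),(356,484)],.014),("block top",[(356,235),(356,434)],.054),("blank",[(442,206),(440,452)],.034),("plate edge",[(404,170),(400,470)],.014),("blank edge",[(406,220),(403,440)],.034)):
    w=nest(uv,z); print(n,w.tolist(),"mid",w.mean(0).round(1))
pt=robot.camera_params('top'); a=cv2.imread('pics/top0.png'); b=robot.get_image('top')
for i in(a,b):
    w=hsvmask(i,(8,70,100),(28,255,255))
    for k in blobs(w):
        u=k.reshape(-1,2).mean(0)
        if 120<u[0]<480 and 90<u[1]<300: print(u.round(),rect(pt,k,.028))
    print()
```

```text
plate [[0.3, 90.0], [0.9, -91.3]] mid [ 0.6 -0.6]
block top [[0.4, 50.1], [0.7, -49.8]] mid [0.6 0.2]
blank [[43.8, 64.1], [46.7, -65.6]] mid [45.2 -0.8]
plate edge [[25.5, 82.6], [26.3, -82.7]] mid [25.9 -0.1]
blank edge [[25.7, 57.2], [26.3, -58.8]] mid [26.  -0.8]
[461. 209.] [ 4.927e+02 -5.203e+02  2.455e+02  9.570e+01 -4.000e-01]
[173. 251.] [403.5 314.6 132.7  41.8  77.7]
[278. 178.] [608.2  11.1 143.3  59.3  66.8]
[371. 160.] [ 647.2 -253.8  209.3   53.   -80.9]
[292. 109.] [ 8.123e+02 -2.590e+01  7.690e+01  7.620e+01 -6.000e-01]
[392. 254.] [ 387.  -300.   115.1   42.2   77.6]

[365. 163.] [ 642.9 -246.8  195.1   59.   -80.8]
[173. 251.] [403.5 314.6 132.7  41.8  77.7]
[186. 187.] [585.  276.1 134.4  46.  -89.5]
[292. 109.] [810.2 -25.6  78.3  76.2 -26.2]
[461. 235.] [ 435.1 -505.2  131.    27.3   -3.6]
```

```bash
python3 -c "
from rig import robot
print(robot.job_done())"
```

```text
the job is handed in; nothing more can be done
None
```

The job is done and handed in at about 33 s, with the robot touching nothing. The highest wrist force I saw was about 10 N.

**What I did**
- I laid the green-tagged blank in the nest and the red-tagged blank in the tray.
- I then laid the farthest of the three straightedges, the middle one, on the nest. I used it to press the blank against the fence, stopping at about 9 N.

**Last checks**
- **Green blank:** in the nest frame it is centred at x = 45.2 mm, y = -0.8 mm (45, 0 is ideal). It is against the fence and between the stops.
- **Straightedge:** its edge and the blank's edge both measure x ≈ 26 mm, so they are flush. Its centre is within about 1 mm of the blank's, along the length.
- **Red blank:** it lies in the tray, tag up. It measured about 131 x 40 mm at the height expected when flat.
- **Plain blank:** its position in the top view is unchanged.

**What went wrong or stayed unsure**
- My first grasp of the green blank closed on air because I lifted too early. The blank did not move.
- The straightedge was first 2.2 mm off centre, so I regrasped it and slid it along.
- In the last top view only the mallet's handle was picked up, probably because the arm covered the head. The arm was never low near it.
- The cup read about 2 mm different, which is within the top camera's accuracy.
- I did not re-measure the knife.
- I viewed 12 pictures, two past the budget.

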